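# Pack the sampling caddy

## Task

Pack the white caddy on the right: of the things standing in front of the robot and to its left (not the cups and beaker beyond the tube rack at the far end of the bench), put the square reagent bottle into the square pocket, the lidded specimen cup into the large round pocket and the shortest dropper bottle into the small round pocket. Each is to be lowered in gently, not dropped, and stand upright, fully down on the caddy's floor. Leave the two taller dropper bottles and the open beaker standing where they are.

Things in the scene. Friction and masses are not known exactly. Their poses are not given: they have to be found in the camera images.
- caddy: White shallow tray (the caddy) 270 x 96 x 18 mm with a small lug at each end, fixed to the worktop. Holds the three dark insert blocks in a row along its long side. Origin: centre of its underside; x along the row, y across it, z up.
- small_round_pocket: Dark square insert block 84 x 84 x 20 mm, one of three fixed side by side (86 mm apart, in any order) in the white tray, their sides parallel to the tray's. Its top is 24 mm above the worktop. In its middle a round hole of 40 mm diameter, the smallest of the three, goes right through to the tray floor (4 mm above the worktop; 20 mm deep, 3 mm lead-in chamfer round the mouth). Origin: centre of its underside, on the tray floor; z up. Fixed.
- large_round_pocket: Dark square insert block 84 x 84 x 20 mm, one of three fixed side by side (86 mm apart, in any order) in the white tray, their sides parallel to the tray's. Its top is 24 mm above the worktop. In its middle a round hole of 60 mm diameter, the larger of the two round ones, goes right through to the tray floor (4 mm above the worktop; 20 mm deep, 3 mm lead-in chamfer round the mouth). Origin: centre of its underside, on the tray floor; z up. Fixed.
- square_pocket: Dark square insert block 84 x 84 x 20 mm, one of three fixed side by side (86 mm apart, in any order) in the white tray, their sides parallel to the tray's. Its top is 24 mm above the worktop. In its middle a square hole of 58 x 58 mm goes right through to the tray floor (4 mm above the worktop; 20 mm deep, 3 mm lead-in chamfer round the mouth). Origin: centre of its underside, on the tray floor; z up; the hole's sides lie along its x and y. Fixed.
- reagent_bottle: Square-shouldered white plastic bottle with a round white screw cap, loose, standing, the only angular bottle: body 44 mm (its x) by 49 mm (its y), straight-sided up to about 60 mm, cap 30 mm in diameter, 88 mm tall in all, about 80 g. Turned up to 40 degrees either way. It fits the square hole only with its sides parallel to the hole's. Origin: centre of its base, z up.
- specimen_cup: White round specimen cup closed with a white screw lid, loose, standing near the bottles: lid 58 mm in diameter from 50 to 62 mm high (top), body tapering from 50 mm below the lid to a narrower base; about 40 g. Origin: centre of its base, z up.
- short_dropper: The shortest and slimmest dropper bottle, loose, standing: it belongs in the caddy. Straight round glass body 30 mm in diameter up to 56 mm high, then a narrower neck and a slim rubber teat; 89 mm tall in all, about 55 g. Origin: centre of its base, z up.
- tall_dropper_a: A taller, thicker dropper bottle, loose, standing: it is to be left alone. Straight round glass body 36 mm in diameter up to 70 mm high, then a narrower neck and a slim rubber teat; 103 mm tall in all, about 55 g. Origin: centre of its base, z up.
- tall_dropper_b: The other taller, thicker dropper bottle, loose, standing: it is to be left alone. Straight round glass body 36 mm in diameter up to 72 mm high, then a narrower neck and a slim rubber teat; 105 mm tall in all, about 55 g. Origin: centre of its base, z up.
- open_beaker: Clear plastic beaker without a lid, loose, standing near the bottles, 55 mm in diameter at the rim, 73 mm tall; it is to be left alone. Origin: centre of its base, z up. (The two cups and the beaker standing farther off, beyond the tube rack at the far end of the bench, the tube rack itself, the pipette, the timer and the marker have no part in the job.)
There are look-alikes about, which are no part of the job. What is shaped like the square_pocket but blue or yellow is not meant.

How it is judged:
By the outcome, as a careful person would: the job done as asked, in the order asked, and still so for the second after the job is handed in, with the robot touching nothing.
It also fails if it takes over 96 s, if anything falls off the work surface, if the arm or the gripper's body presses on something with over 40 N, if the wrist force passes 120 N, or if a joint passes its speed limit or range.

## Robot

A 6-joint arm with a two-finger parallel gripper is mounted at the origin on the work surface; the furniture and walls round the work are solid. World frame = base frame: x ahead of the robot, y to its left, z up, the work surface at z = 0. Lengths are in m, angles in rad, forces in N, time in s.
With the tool pointing down it reaches from about 0.275 to 0.825 m from the base axis. Payload 4.9 kg.
Tool frame: the origin (TCP) lies midway between the tips of the shut fingers; the grasp point (between the pads) lies 19 mm behind it (grip_point_offset is the distance from the TCP to the grasp point, in m); z points along the fingers, y is the line along which they close (so a half turn about z gives the same grasp; the last joint's range is limited). The gripper opens to 85 mm and grips with 20 to 120 N. Pads are 22 mm wide; open, the fingers measure 114 mm over their backs; the gripper's body (76 mm by 85 mm) begins 54 mm behind the grasp point. The pads swing forward as they close: fully open they stand 13 mm farther back than shut.
Start: joints at [1.17, 0.326, -0.193, 1.052, 0, 1.437], TCP at [0.145, 0.531, 0.231] pointing down, gripper open.
Joint ranges: [-2.65, 2.65], [-0.97, 1.79], [-1.3, 1.35], [-1.93, 2.1], [-1.47, 1.37], [-3.14, 3.14]. Speed limits (rad/s): [2.57, 2.57, 3.14, 3.14, 3.14, 3.14].

## Interface

Orientations are given as a rotation vector (axis times angle).
In Python, from cell import * gives the robot as it stands. Calls block until the motion is done:
- movep(position, orientation): joint-space move of the TCP to a pose.
- move_l(position, velocity=0.15, rot=None, until_force=None): straight line of the TCP; rot=None keeps the orientation; velocity is the mean speed in m/s. With until_force (N) it stops when the force on the tool has changed by that much, and returns True; else False.
- set_joints(angles): joint-space move.
- let_go() and grab(newtons=None): open the fingers fully, or close them until they stop; newtons is the grip in N (None keeps the last).
- sleep(seconds).
- ik(position, orientation): joint angles nearest the present ones, or None.
- get_state(): the state.
- grab_frame(name): name is "scene" or "top" or "wrist"; returns a dict with "img" (400x640x3 uint8, red, green, blue), "fx", "fy", "cx", "cy" (pixels), "cam_to_world" (4x4, takes a point from camera to world coordinates); the wrist camera has in their place "T_tool_cam" (4x4, takes a point from camera to tool coordinates, whose origin is the TCP and whose axes are the flange's). Camera axes: x right, y down, z forward; pixel columns grow to the right and rows downward; lengths in m; the calibration is good to about 2 mm. A picture is of the moment at which its call begins: read the wrist's pose just before it. There is no depth.
A pose or a line that the arm cannot do raises MotionError and nothing moves.
- sign_off(): hands the job in; it is judged then, once.
Trained networks look in the newest picture that a camera, given by its name, has taken for a name from the list of things; names that differ only in an ending like _2 or _b are one class to them, and where a whole thing is asked for, a point or a joint stands for the part that bears it (a point fixed in the world has none). Each returns a list of dicts, best first, with "score" (0 to 1); they miss things now and then, are a little off and sometimes report something else, mostly with a low value. They report only what shows in the picture. A call takes as long as a camera call. They do not tell look-alikes from the thing itself.
- spot_in(camera, name): "centre" ([column, row] in pixels, amid what is visible of it).
- silhouettes(camera, name): "mask" (400x640 bool, what is visible of it) and "centre" ([column, row] in pixels, amid what is visible of it).
- tip_of(camera, name): "centre" ([column, row] in pixels: a listed point, or the origin of a listed thing).
The state is a dict: "clock": time; "q": joint angles; "joint_velocities": joint speeds; "tau": joint torques, N m; "position": TCP position; "eef_rot": TCP orientation; "contact_force": force on the tool from outside, world axes, zero at the start; "wrist_torque": the same for the moment, N m; "finger_gap": opening from 0.0 (shut) to 1.0 (fully open); "grasp_force": force on a finger pad.
Only numpy, scipy, OpenCV 4.12 (cv2) and the standard library are available. Lean on these libraries where they do the work, as an engineer would, in place of code of your own. Each camera call takes 0.05 s, during which the arm holds its last target. There are 200 camera calls.

## Working session

There is one attempt and no reset: what is moved stays moved. The work goes in short steps, each a Python script; the robot and the scene stay as the last script left them, time stands still between calls to the robot, and variables do not carry over. Pictures are saved under pics/ and viewed, at most 14 in all, crops included, and the job is handed in when it is done.

```bash
ls; mkdir -p pics
python3 - <<'E'
from cell import *
import cv2
for c in ("scene","top"):
    f=grab_frame(c); cv2.imwrite(f"pics/{c}0.png",f["img"][:,:,::-1])
    print(c,f["fx"],f["cx"],f["cy"],f["cam_to_world"])
    for n in ["caddy","small_round_pocket","large_round_pocket","square_pocket","reagent_bottle","specimen_cup","short_dropper","tall_dropper_a","open_beaker"]:
        print(n,[(round(d["score"],2),[round(float(v)) for v in d["centre"]]) for d in tip_of(c,n)[:4]])
f=grab_frame("wrist");print(f["T_tool_cam"],f["fx"])
s=get_state();print(s["clock"],s["position"],s["eef_rot"])
E
```

```text
pics
scene 364.58733567704627 319.76481864272665 204.26241847406484 [[-0.92658808 -0.18003864  0.33018271  0.30327495]
 [-0.37582088  0.4757291  -0.79526127  0.78687911]
 [-0.01389976 -0.86096917 -0.50846719  0.51040052]
 [ 0.          0.          0.          1.        ]]
caddy [(0.62, [365, 193])]
small_round_pocket [(0.67, [337, 188]), (0.64, [298, 211])]
large_round_pocket [(0.88, [365, 191])]
square_pocket [(0.68, [389, 175])]
reagent_bottle [(0.91, [348, 317])]
specimen_cup [(0.66, [300, 213])]
short_dropper [(0.84, [312, 242])]
tall_dropper_a [(0.97, [256, 268]), (0.93, [320, 288])]
open_beaker [(0.93, [265, 321])]
top 491.0388241619565 316.27607127141886 196.3127439700399 [[ 0.09594614 -0.96598591  0.24013654  0.33026802]
 [-0.99538525 -0.09349848  0.02159253  0.05538184]
 [ 0.00159432 -0.24110009 -0.97049895  1.27970179]
 [ 0.          0.          0.          1.        ]]
caddy [(0.92, [389, 247])]
small_round_pocket [(0.63, [390, 214])]
large_round_pocket [(0.63, [386, 246])]
square_pocket [(0.87, [397, 139]), (0.7, [384, 279]), (0.62, [450, 259])]
reagent_bottle [(0.66, [204, 264]), (0.45, [382, 244])]
specimen_cup [(0.71, [330, 189])]
short_dropper [(0.68, [285, 217])]
tall_dropper_a [(0.5, [227, 238])]
open_beaker [(0.69, [193, 211])]
[[-7.64852017e-04 -9.56012703e-01 -2.93324268e-01  7.42023823e-02]
 [ 9.99999533e-01 -9.04477822e-04  3.40376295e-04  3.50100527e-04]
 [-5.90709356e-04 -2.93323870e-01  9.56012949e-01 -1.43320453e-01]
 [ 0.00000000e+00  0.00000000e+00  0.00000000e+00  1.00000000e+00]] 332.54479558234414
1.05 [0.1449982  0.53056311 0.2312787 ] [ 4.17877299e-01  3.11365604e+00 -2.15696375e-05]
```

View pics/top0.png

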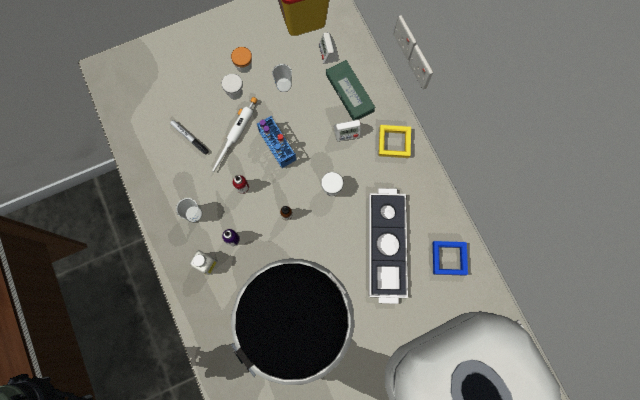

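View pics/scene0.png

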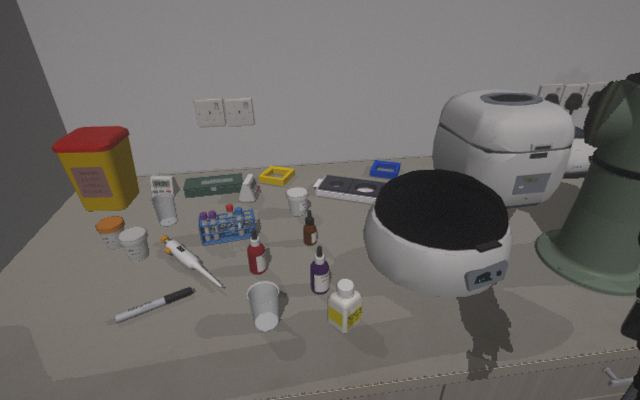

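The top view shows the caddy at (388,245), with square pocket (389,278), large round (388,244) and small round (388,212). It also shows the bottle (203,262), droppers (286,212 short; 240,184; 231,237), cup (332,183) and beaker (189,210). A large pot-like obstacle sits at (291,320). I'll compute positions next, including the pot's extent.

```bash
cat > h.py <<'E'
from cell import *
import numpy as np, cv2
def ray(f,uv):
    d=np.array([(uv[0]-f["cx"])/f["fx"],(uv[1]-f["cy"])/f["fy"],1.]);T=f["cam_to_world"]
    return T[:3,3],T[:3,:3]@d
def atz(f,uv,z):
    o,d=ray(f,uv); return o+d*(z-o[2])/d[2]
def tri(f,a,g,b):
    o,d=ray(f,a);p,e=ray(g,b)
    s=np.linalg.lstsq(np.c_[d,-e],p-o,rcond=None)[0]
    A,B=o+s[0]*d,p+s[1]*e
    return (A+B)/2,np.linalg.norm(A-B)
E
python3 - <<'E'
from h import *
np.set_printoptions(precision=3,suppress=True)
t=grab_frame("top");s=grab_frame("scene")
print("pot rim", tri(t,(291,320),s,(438,225)), "rim L", tri(t,(232,322),s,(505,230)))
for p in [(438,290),(400,275)]: print("pot bottom z0",atz(s,p,0))
for n,a,z in [("sq",(389,278),.024),("large",(388,244),.024),("small",(388,212),.024),("bottle cap",(198,258),.088),("short teat",(286,212),.08),("cup lid",(332,183),.062),("dropA",(240,183),.1),("dropB",(231,237),.1),("beaker",(189,208),.04),("cad end1",(388,191),.018),("cad end2",(388,300),.018)]:
    print(n,atz(t,a,z))
# pot rim if at height z
for z in (0.1,.15,.2,.3): print(z,atz(t,(291,320),z),atz(t,(233,320),z),atz(t,(349,320),z))
for n in ["reagent_bottle","specimen_cup","short_dropper"]:
    d=silhouettes("scene",n)[0];m=d["mask"]; ys,xs=np.nonzero(m); print(n,xs.min(),xs.max(),ys.min(),ys.max(),atz(s,(xs[ys>ys.max()-3].mean(),ys.max()),0))
E
```

```text
pot rim (array([0.319, 0.112, 0.085]), np.float64(0.002841137634312139)) rim L (array([0.261, 0.241, 0.182]), np.float64(0.08965696732708645))
pot bottom z0 [0.294 0.212 0.   ]
pot bottom z0 [0.372 0.196 0.   ]
sq [ 0.447 -0.12   0.024]
large [ 0.533 -0.113  0.024]
small [ 0.617 -0.107  0.024]
bottle cap [0.444 0.352 0.088]
short teat [0.58  0.153 0.08 ]
cup lid [0.671 0.046 0.062]
dropA [0.638 0.274 0.1  ]
dropB [0.501 0.278 0.1  ]
beaker [0.574 0.407 0.04 ]
cad end1 [ 0.675 -0.105  0.018]
cad end2 [ 0.392 -0.122  0.018]
0.1 [0.321 0.112 0.1  ] [0.308 0.246 0.1  ] [ 0.334 -0.023  0.1  ]
0.15 [0.321 0.109 0.15 ] [0.309 0.238 0.15 ] [ 0.334 -0.019  0.15 ]
0.2 [0.322 0.107 0.2  ] [0.31 0.23 0.2 ] [ 0.334 -0.016  0.2  ]
0.3 [0.323 0.102 0.3  ] [0.312 0.214 0.3  ] [ 0.333 -0.01   0.3  ]Traceback (most recent call last):
  File "<stdin>", line 11, in <module>
IndexError: list index out of range
```

```bash
cat >> h.py <<'E'
from scipy.spatial.transform import Rotation as Ro
from scipy.optimize import minimize
def down(phi): return np.pi*np.array([np.cos(phi/2),np.sin(phi/2),0])   # tool x heads to phi, tool y to phi-90deg
def wrist():
    s=get_state(); f=grab_frame("wrist"); T=np.eye(4)
    T[:3,:3]=Ro.from_rotvec(s["eef_rot"]).as_matrix(); T[:3,3]=s["position"]
    f["cam_to_world"]=T@f["T_tool_cam"]; return f
def proj(f,P):
    T=np.linalg.inv(f["cam_to_world"]); c=np.atleast_2d(P)@T[:3,:3].T+T[:3,3]
    return np.c_[f["fx"]*c[:,0]/c[:,2]+f["cx"],f["fy"]*c[:,1]/c[:,2]+f["cy"]]
np.set_printoptions(precision=3,suppress=True)
E
python3 - <<'E'
from h import *
import pickle
A=lambda x,y:np.arctan2(y,x)
# feasibility of yaws
for n,p in {"cad":(.533,-.113,.3),"sq":(.447,-.12,.06),"small":(.617,-.107,.06),"cup":(.671,.046,.06),"bot":(.444,.352,.06),"drop":(.58,.153,.06)}.items():
    r=[]
    for d in range(-180,180,30):
        q=ik(p,down(np.radians(d)))
        if q is not None: r.append((d,round(q[5],1)))
    print(n,r)
def go(n,p,off):
    phi=A(p[0],p[1])+off
    movep(p,down(phi)); f=wrist(); pickle.dump(f,open(f"pics/{n}.pkl","wb")); cv2.imwrite(f"pics/{n}.png",f["img"][:,:,::-1])
    print(n,get_state()["clock"])
    o={}
    for k in ["square_pocket","large_round_pocket","small_round_pocket","reagent_bottle","specimen_cup","short_dropper"]:
        o[k]=silhouettes("wrist",k); print(k,[(round(d["score"],2),[round(float(v)) for v in d["centre"]]) for d in o[k][:3]])
    pickle.dump(o,open(f"pics/{n}_m.pkl","wb"))
go("w_cad",[.533,-.113,.28],np.pi/2)
go("w_mid",[.6,.10,.28],np.pi/2)
go("w_bot",[.45,.33,.28],np.pi/2)
E
```

```text
cad [(-180, np.float64(-0.3)), (-150, np.float64(-0.9)), (-120, np.float64(-1.4)), (-90, np.float64(-1.9)), (-60, np.float64(-2.4)), (-30, np.float64(-3.0)), (0, np.float64(2.8)), (30, np.float64(2.3)), (60, np.float64(1.7)), (90, np.float64(1.2)), (120, np.float64(0.7)), (150, np.float64(0.2))]
sq [(-180, np.float64(-0.4)), (-150, np.float64(-0.9)), (-120, np.float64(-1.5)), (-90, np.float64(-2.0)), (-60, np.float64(-2.5)), (-30, np.float64(-3.0)), (0, np.float64(2.7)), (30, np.float64(2.2)), (60, np.float64(1.7)), (90, np.float64(1.1)), (120, np.float64(0.6)), (150, np.float64(0.1))]
small [(-180, np.float64(-0.3)), (-150, np.float64(-0.8)), (-120, np.float64(-1.3)), (-90, np.float64(-1.9)), (-60, np.float64(-2.4)), (-30, np.float64(-2.9)), (0, np.float64(2.9)), (30, np.float64(2.3)), (60, np.float64(1.8)), (90, np.float64(1.3)), (120, np.float64(0.8)), (150, np.float64(0.2))]
cup [(-180, np.float64(-0.0)), (-150, np.float64(-0.6)), (-120, np.float64(-1.1)), (-90, np.float64(-1.6)), (-60, np.float64(-2.1)), (-30, np.float64(-2.7)), (0, np.float64(3.1)), (30, np.float64(2.6)), (60, 
[... 684 characters left out ...]
w_cad 3.9083
square_pocket [(0.76, [236, 182]), (0.75, [575, 104]), (0.63, [333, 289])]
large_round_pocket [(0.97, [324, 178])]
small_round_pocket [(0.71, [404, 137])]
reagent_bottle []
specimen_cup [(0.71, [415, 6])]
short_dropper []
w_mid 5.15
square_pocket [(0.82, [418, 331]), (0.8, [238, 360]), (0.75, [162, 270])]
large_round_pocket [(0.88, [253, 307])]
small_round_pocket [(0.64, [307, 308])]
reagent_bottle []
specimen_cup [(0.66, [371, 216])]
short_dropper [(0.7, [319, 105])]
w_bot 6.5667
square_pocket [(0.64, [128, 394])]
large_round_pocket [(0.35, [414, 268])]
small_round_pocket [(0.62, [326, 139])]
reagent_bottle [(0.74, [327, 140])]
specimen_cup []
short_dropper [(0.89, [329, 316])]
```

Run:
```python
import cv2,numpy as np
a=[cv2.imread(f"pics/{n}.png") for n in ("w_cad","w_mid","w_bot")]
b=cv2.resize(np.vstack([np.hstack(a[:2]),np.hstack([a[2],a[2]*0])]),(800,500)); cv2.imwrite("pics/tri.png",b)
```

```text
(no output)
```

View pics/w_cad.png

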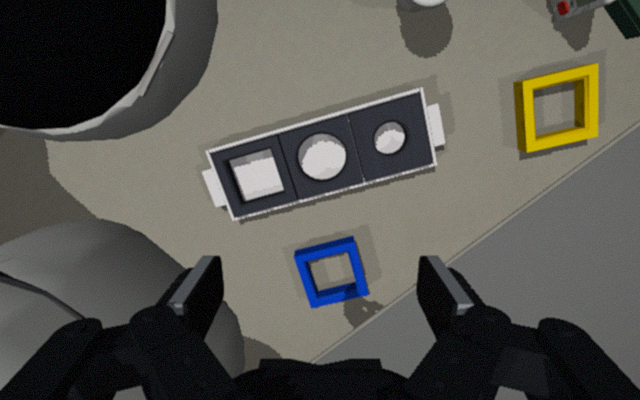

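View pics/w_mid.png

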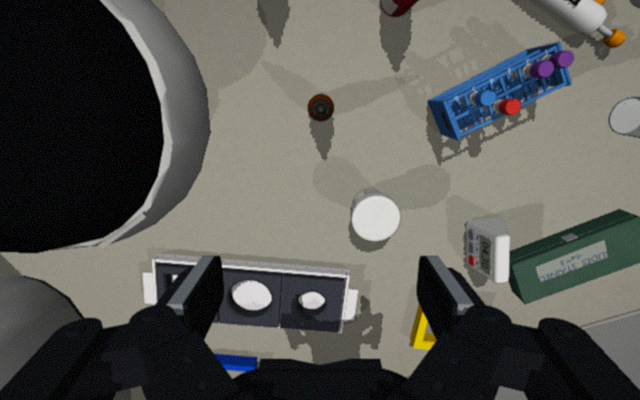

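View pics/w_bot.png

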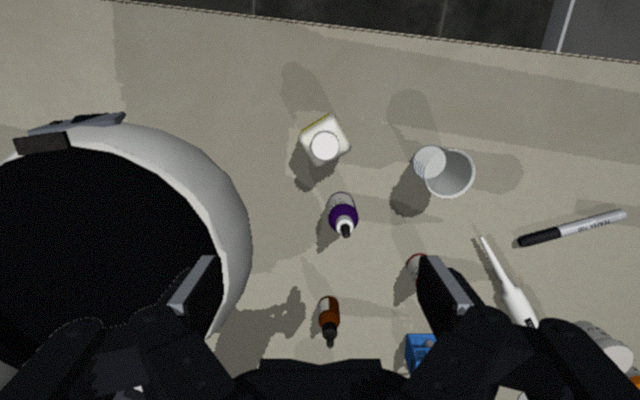

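The wrist views show the caddy with its dark block row from (210,155) to (435,165). They also show the short brown dropper at (320,107), cup lid at (376,216) and bottle at (325,140), with no obstructions near them. Now I'll fit the exact poses.

Run:
```python
from h import *
import pickle
from scipy.optimize import least_squares
L=lambda n:pickle.load(open(f"pics/{n}.pkl","rb"))
# caddy
f=L("w_cad"); g=cv2.cvtColor(f["img"],cv2.COLOR_RGB2GRAY); roi=np.zeros_like(g); roi[80:225,200:450]=1
m=((g<85)&(roi>0)).astype(np.uint8); m=cv2.morphologyEx(m,cv2.MORPH_OPEN,np.ones((5,5)))
c=max(cv2.findContours(m,cv2.RETR_EXTERNAL,cv2.CHAIN_APPROX_NONE)[0],key=cv2.contourArea)
W=np.array([atz(f,p,.024)[:2] for p in cv2.convexHull(c)[:,0]]); r=cv2.minAreaRect((W*1e3).astype(np.float32)); print("caddy blocks",r)
vis=f["img"].copy(); 
for k,z in [("large",0),("sq",0),("small",0)]: pass
mm=(g>120)&(roi>0); hull=cv2.fillConvexPoly(np.zeros_like(g),cv2.convexHull(c),1); hull=cv2.erode(hull,np.ones((9,9)))
n,lab,st,ce=cv2.connectedComponentsWithStats((mm&(hull>0)).astype(np.uint8))
for i in range(1,n):
    if st[i,4]>300: print("hole floor px",ce[i],st[i,4],atz(f,ce[i],.012))
# cup / dropper
o=pickle.load(open("pics/w_mid_m.pkl","rb")); f=L("w_mid")
for k,z in [("specimen_cup",.058),("short_dropper",.056)]:
    m=o[k][0]["mask"].astype(np.uint8); c=max(cv2.findContours(m,cv2.RETR_EXTERNAL,cv2.CHAIN_APPROX_NONE)[0],key=cv2.contourArea)
    W=np.array([atz(f,p,z)[:2] for p in c[:,0]])*1e3; print(k,cv2.minAreaRect(W.astype(np.float32)),cv2.minEnclosingCircle(W.astype(np.float32)))
# bottle
o=pickle.load(open("pics/w_bot_m.pkl","rb")); f=L("w_bot"); m=o["reagent_bottle"][0]["mask"]
a=np.linspace(0,2*np.pi,24); 
box=np.array([[x*.022,y*.0245,z] for x in(-1,1) for y in(-1,1) for z in(0,.06)]); cap=np.c_[.015*np.cos(a),.015*np.sin(a),0*a+.088]
def model(p):
    R=Ro.from_euler("z",p[2]).as_matrix(); P=proj(f,np.r_[box,cap]@R.T+[p[0],p[1],0])
    return cv2.fillConvexPoly(np.zeros(m.shape,np.uint8),cv2.convexHull((P*16).round().astype(np.int32)),1,shift=4)>0
iou=lambda p:-(model(p)&m).sum()/(model(p)|m).sum()
p0=atz(f,o["reagent_bottle"][0]["centre"],.05); print("p0",p0)
best=min((minimize(iou,[p0[0],p0[1],y],method="Nelder-Mead",options=dict(initial_simplex=np.array([p0[0],p0[1],y])+np.array([[0,0,0],[.01,0,0],[0,.01,0],[0,0,.2]]))) for y in np.arange(0,1.6,.25)),key=lambda r:r.fun)
print("bottle",best.x,np.degrees(best.x[2]),best.fun)
v=f["img"].copy(); v[model(best.x)^m]=[255,0,0]; cv2.imwrite("pics/botfit.png",cv2.resize(v[90:200,250:400,::-1],None,fx=4,fy=4))
# pot height
t=grab_frame("top"); s=grab_frame("scene"); th=np.linspace(0,2*np.pi,90)
def ex(p):
    C=np.c_[p[0]+p[2]*np.cos(th),p[1]+p[2]*np.sin(th),0*th+p[3]]; A=proj(t,C);B=proj(s,C)
    return np.r_[A.min(0),A.max(0),B.min(0),B[:,0].max()]-[233,262,350,381,366,170,508]
r=least_squares(ex,[.32,.11,.13,.12]); print("pot",r.x,r.fun, get_state()["clock"])
```

```text
caddy blocks ((536.127197265625, -110.41351318359375), (257.0284118652344, 86.14635467529297), 4.10524845123291)
hole floor px [389.738 139.371] 595 [ 0.622 -0.107  0.012]
hole floor px [323.297 157.499] 1469 [ 0.538 -0.113  0.012]
hole floor px [258.157 175.767] 1618 [ 0.452 -0.118  0.012]
specimen_cup ((672.970458984375, 52.185630798339844), (57.582603454589844, 66.13147735595703), 10.887513160705566) ((670.9917602539062, 51.91939926147461), 34.10038757324219)
short_dropper ((590.3521728515625, 161.50274658203125), (29.2617244720459, 28.91816520690918), 72.60071563720703) ((590.1627197265625, 161.53627014160156), 15.118780136108398)
p0 [0.442 0.356 0.05 ]
bottle [ 0.44   0.353 -0.391] -22.429374832047248 -0.912142152023692
pot [0.329 0.11  0.133 0.141] [-0.634 -4.584  0.552 -1.892  4.288  1.25   1.288] 6.9667
```

View pics/botfit.png

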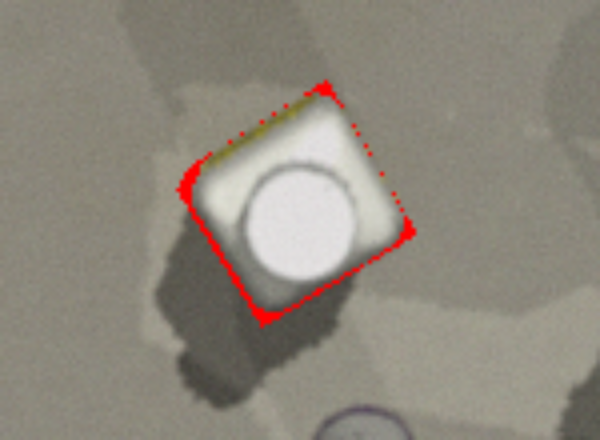

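The bottle fit is tight (red outline on its edges): (0.440, 0.353), yaw -22.4°. The caddy's yaw is 4.1°, with pockets at about (.451,-.117), (.537,-.111) and (.622,-.105). The pot rim is about 0.14 m high. Picking the bottle now.

```bash
cat >> h.py <<'E'
Z=.26
def pick(xy,zt,phi,N):
    movep([*xy,Z],down(phi)); move_l([*xy,zt+.04],.25); move_l([*xy,zt],.08); grab(N); s=get_state()
    print("grip",s["finger_gap"],s["grasp_force"]); move_l([*xy,zt+.03],.1); move_l([*xy,Z],.3); s=get_state(); print("up",s["finger_gap"],s["grasp_force"],s["contact_force"],s["clock"])
def place(xy,zt,phi):
    movep([*xy,Z],down(phi)); move_l([*xy,zt+.045],.25); move_l([*xy,zt+.008],.06)
    hit=move_l([*xy,zt+.001],.015,until_force=3); s=get_state()
    print("down",hit,s["position"][2]-zt-.004,s["contact_force"],s["finger_gap"],s["clock"])
E
python3 - <<'E'
from h import *
pick((.440,.353),.028,np.radians(157.6),30)
movep([.451,-.117,Z],down(np.radians(184.1)))
f=wrist(); cv2.imwrite("pics/hold1.png",f["img"][:,:,::-1]); print(get_state()["clock"])
E
```

```text
grip 0.556311989807607 32.07192793954164
up 0.5567217831779878 31.70801728963852 [-0.624 -0.438 -1.527] 10.7917
12.5583
```

View pics/hold1.png

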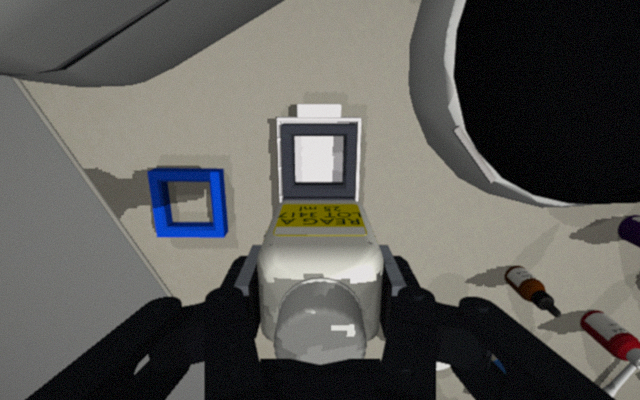

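The bottle is gripped square to the fingers and lines up with the square pocket at (319,160). The large white appliance at the top left could obstruct the arm, so I'll check its position, then place.

Run:
```python
from h import *
t=grab_frame("top");s=grab_frame("scene")
print(tri(t,(487,393),s,(513,96)), tri(t,(478,314),s,(442,118)))
f=wrist(); g=cv2.cvtColor(f["img"],cv2.COLOR_RGB2GRAY)
print("hole",atz(f,(318.5,160.5),.024)); print(get_state()["clock"])
cv2.imwrite("pics/scene1.png",s["img"][:,:,::-1])
```

```text
(array([ 0.212, -0.289,  0.263]), np.float64(0.020651292273339963)) (array([ 0.371, -0.294,  0.187]), np.float64(0.00479469580075448))
hole [ 0.45  -0.118  0.024]
12.7083
```

View pics/scene1.png

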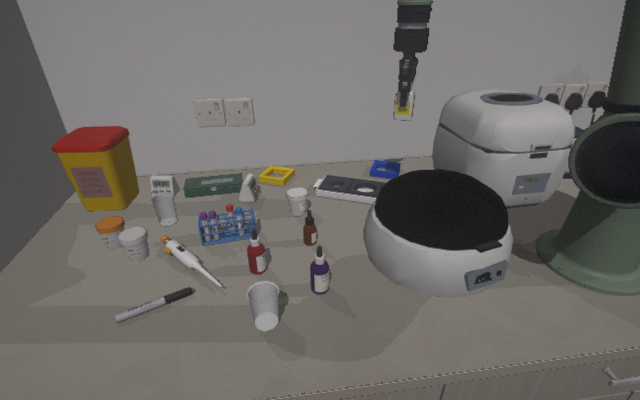

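Scene view: the bottle hangs upright at (404,105), and the appliance is clear of the tool column. Placing.

Run:
```python
from h import *
place((.4505,-.1175),.028,np.radians(184.1))
f=wrist(); cv2.imwrite("pics/pl1.png",f["img"][:,:,::-1])
```

```text
down True 0.000507229258315714 [-0.765  1.112  4.05 ] 0.5557403275728311 14.975
```

Run:
```python
from h import *
let_go(); p=get_state()["position"]; move_l([p[0],p[1],.12],.1); move_l([p[0],p[1],Z],.3)
f=wrist(); cv2.imwrite("pics/rel1.png",f["img"][:,:,::-1])
pick((.673,.048),.033,np.pi,25)
movep([.537,-.1115,Z],down(np.radians(184.1)))
f=wrist(); cv2.imwrite("pics/hold2.png",f["img"][:,:,::-1]); print(get_state()["clock"])
a=cv2.imread("pics/rel1.png");b=cv2.imread("pics/hold2.png")
cv2.imwrite("pics/c2.png",cv2.resize(np.vstack([a,b]),(480,600)))
```

```text
grip 0.6651990866922256 26.774308383464813
up 0.668373297210418 26.763820946216583 [-0.243  0.207 -0.834] 21.45
22.35
```

View pics/c2.png

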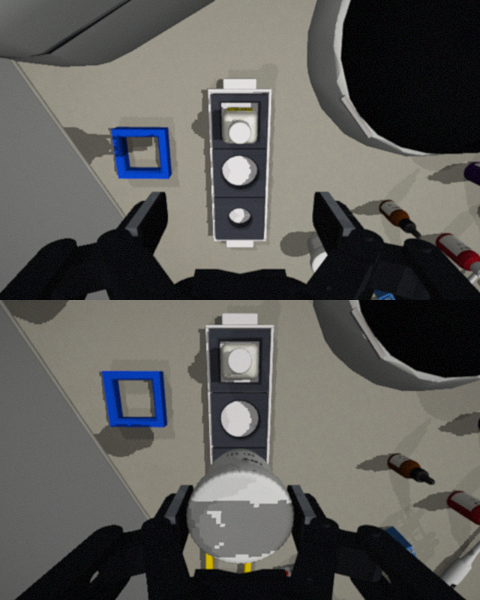

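The bottle stands in the square pocket, and the cup is held level by its lid. Placing the cup, then picking the dropper if it landed at floor height.

Run:
```python
from h import *
place((.537,-.1115),.033,np.radians(184.1))
p=get_state()["position"]
if abs(p[2]-.037)<.0035:
    let_go(); move_l([p[0],p[1],.12],.1); move_l([p[0],p[1],Z],.3)
    pick((.590,.1615),.027,np.pi,25)
    movep([.622,-.1055,Z],down(np.radians(184.1)))
f=wrist(); cv2.imwrite("pics/hold3.png",f["img"][:,:,::-1]); print(get_state()["clock"])
```

```text
down True 0.0007283114792431163 [-0.359 -0.392  5.108] 0.6709514804056127 24.5917
grip 0.3423091151137182 27.000969350337982
up 0.3438407556027131 26.867502629756927 [-0.363 -0.206 -1.107] 31.0667
32.1667
```

View pics/hold3.png

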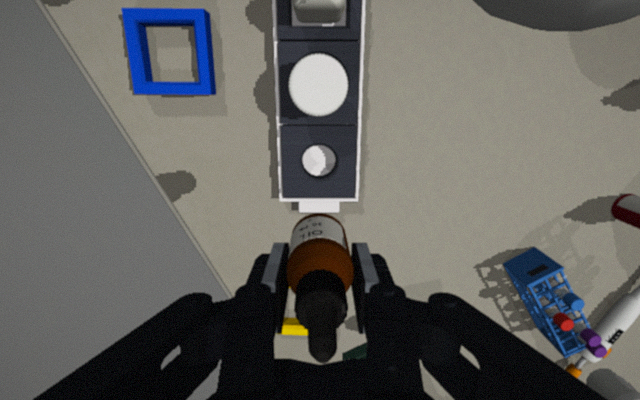

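The cup is seated in the large pocket (318,85), and the dropper is held upright in line with the small hole (319,160). Placing.

Run:
```python
from h import *
f=wrist(); h=atz(f,(319,160),.02); print(h)
if np.hypot(h[0]-.622,h[1]+.1055)<.004:
    place((.622,-.1055),.027,np.radians(184.1)); p=get_state()["position"]
    if abs(p[2]-.031)<.0035:
        let_go(); move_l([p[0],p[1],.13],.1); move_l([p[0],p[1],.3],.3)
        movep([.50,.05,.33],down(np.radians(184.1)))
        sleep(.5)
f=wrist(); s=grab_frame("scene"); t=grab_frame("top"); print(get_state()["clock"])
a=np.vstack([cv2.resize(f["img"],(480,300)),cv2.resize(s["img"],(480,300))])[:,:,::-1]; cv2.imwrite("pics/end.png",a); cv2.imwrite("pics/endtop.png",t["img"][:,:,::-1])
```

```text
[ 0.62  -0.104  0.02 ]
down True 0.00010390858142210468 [-0.682  0.051  3.4  ] 0.34258130628461897 34.5
38.425
```

View pics/end.png

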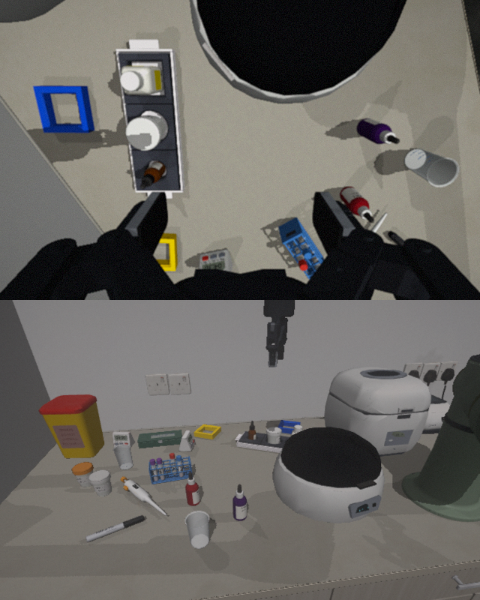

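All three stand upright in their pockets, and the two tall droppers and the beaker are undisturbed. Handing in.

```bash
python3 -c "
from cell import *
print(sign_off())"
```

```text
the job is handed in; nothing more can be done
None
```

The caddy is packed and the job is handed in: the square reagent bottle, the lidded specimen cup and the short dropper stand upright in their pockets, each set down within 1 mm of the tray-floor height before release, and the tall droppers and beaker were left where they stood.

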